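Zero the coffee grinder and set it by clicks

TASK

The grinder's burrs have just been cleaned, so its setting is lost: turn the black grind dial clockwise until you feel the burrs gently meet and it stops, without forcing it, then open it anticlockwise by exactly five clicks, counted by feel, and leave it resting in that click. Then put the hopper back on, upright and pushed fully home in the round steel throat behind the dial, and leave the other things as they are.

Things in the scene. Friction and masses are not known exactly. Their poses are not given: they have to be found in the camera images.
- grinder: coffee grinder standing fast on the worktop: dark metal, 150 mm deep (its x), 114 mm wide (its y), flat top 132 mm above the worktop; origin under it, half-way across and 72 mm behind its front face, its front (cup side, -x) towards the robot, z up. The head is solid; an espresso cup stands below the chute at the front and is fast to it.
- dial_grip (a point): point on the upright axis of the grind dial at the height to grip it, 26 mm above the grinder's top (fixed to the grinder: it does not turn with the dial). The dial is a round black fluted knob on the front half of the top, 48 mm in diameter, 38 mm high, without any mark; it may be gripped across at any angle. Anticlockwise from above opens the burrs, clockwise closes them
- dial_top (a point): centre of the dial's top, 12 mm above dial_grip. Clicks: a spring ball drops into even notches 18 to 30 degrees apart (exact spacing not known) and holds the dial, when let go, in the nearest one. Leaving a notch takes about 0.25 Nm; the torque is greatest at the start of a click, falls, then reverses as the dial runs on into the next notch. It starts one to three clicks open, not known which
- dial_foot (a point): where the dial's axis meets the grinder's top, 26 mm below dial_grip. Stop: up to 4 degrees clockwise past the last notch the burrs meet, hard; torque then rises steeply and does not reverse. 0.45 Nm at the hand is surely the stop; above about 1 Nm (40 N on a stop pin 20 mm off the axis) the burrs are damaged. The first of the five clicks is the first one felt turning back from the stop
- throat (a point): centre of the mouth of the steel throat on the grinder's top, 82 mm behind the dial's axis (grinder's +x): an upright collar, inside diameter 43 mm, outside 60 mm, 20 mm high, its rim 152 mm above the worktop
- hopper_knob (a point): centre of the gripping knob of the hopper, a wooden pin 20 mm in diameter and 34 mm high, on top of the hopper's black lid; the point lies 87 mm above the hopper's foot and 12 mm below the top of the knob. The hopper is a loose clear cup with lid, 72 mm in diameter, 100 mm high in all, 150 g, standing upright on its spigot; z up
- hopper_shoulder (a point): point on the hopper's axis, 18 mm above its foot and 69 mm below hopper_knob, at the level of the shoulder. Below it is the round spigot, 39 mm in diameter with a tapered tip, that goes into the throat; the shoulder, 66 mm wide, comes to rest on the throat's rim, so that this point then lies at the throat's point
- tumbler: clear drinking glass, 80 mm wide, 88 mm high; origin under its centre; leave it alone
- sugar_jar: glass jar with lid, 88 mm wide, 129 mm high; origin under its centre; leave it alone
- teaspoon: metal teaspoon 130 mm long lying on the worktop; leave it alone
- timer: round kitchen timer, 65 mm wide, 45 mm high; leave it alone
- pod: coffee pod 37 mm wide, 27 mm high; leave it alone
- wooden_spoon: wooden spoon 338 mm long lying on the worktop; leave it alone
Things that resemble listed ones, but are neither listed nor needed, are in the scene too. What is shaped like the part that bears hopper_knob but green is not meant.

How it is judged:
On the way, in this order (a step that is already met when the one before it is completed fails the run):
1. the dial is turned clockwise until the burrs meet (at least 2 N on the stop) (contact force between dial_lug and burr_stop above 2 N), for 0.06 s.
2. the dial rests in the fifth notch from the last one, five clicks back from the stop (contact force between detent_ball and dial_ridge5 above 0.5 N and contact force between detent_ball and dial_ridge6 above 0.5 N and contact force between dial and the fingers below 0.2 N), for 0.2 s.
3. the hopper is home in the throat (horizontal distance between hopper_shoulder and throat below 0.004 m and distance between hopper_shoulder and throat below 0.005 m and angle between hopper_shoulder's own z axis and vertical below 0.06 rad), for 0.2 s.
At the end, for the whole second after the job is handed in: the dial rests in the fifth notch from the burr stop (the spring ball touches both ridges of that notch); the hopper stands in the throat, within 4 mm of its axis, shoulder within 5 mm of the rim point, tilted less than 0.06 rad, released and at rest (all of step 3 and contact force between detent_ball and dial_ridge5 above 0.5 N and contact force between detent_ball and dial_ridge6 above 0.5 N and linear speed of hopper below 0.02 m/s and velocity of joint dial below 0.05 rad/s).
It fails at once if the burrs are forced together with more than 40 N (contact force between dial_lug and burr_stop above 40 N).
It fails at once if the hopper is tipped over (0.7 rad) (angle between hopper_shoulder's own z axis and vertical above 0.7 rad).
It fails at once if the hopper is rammed against the grinder with more than 40 N (contact force between hopper and grinder above 40 N).
It fails at once if a bystander (glass, sugar jar, teaspoon, timer, pod, wooden spoon) is moved by more than 30 mm (distance of any of tumbler, sugar_jar, teaspoon, timer, pod, wooden_spoon from where it was at the start of the episode above 0.03 m).
It also fails if it takes over 72 s, if anything falls off the work surface, if the arm or the gripper's body presses on something with over 40 N, if the wrist force passes 120 N, or if a joint passes its speed limit or range.

ROBOT

A 6-joint arm with a two-finger parallel gripper is mounted at the origin on a cart in front of the work surface, level with it; the furniture and walls round the work are solid. World frame = base frame: x ahead of the robot, y to its left, z up, the work surface at z = 0. Lengths are in m, angles in rad, forces in N, time in s.
With the tool pointing down it reaches from about 0.35 to 1 m from the base axis. Payload 7.1 kg.
Tool frame: the origin (TCP) lies between the finger pads; the fingertips stand 25 mm ahead of it and the grasp point (between the pads) lies 6 mm ahead of it; z points along the fingers, y is the line along which they close (so a half turn about z gives the same grasp; the last joint's range is limited). The gripper opens to 85 mm and grips with 20 to 120 N. Pads are 22 mm wide; open, the fingers measure 114 mm over their backs; the gripper's body (76 mm by 85 mm) begins 54 mm behind the grasp point. The pads swing forward as they close: fully open they stand 13 mm farther back than shut.
Start: joints at [-1.177, 0.423, 1.63, -0, 1.089, -0.019], TCP at [0.251, -0.572, 0.256] pointing down, gripper open.
Joint ranges: [-3, 3], [-0.9, 2.11], [0.09, 2.58], [-1.31, 4.45], [0.11, 2.69], [-2.54, 2.54]. Speed limits (rad/s): [2.39, 2.39, 3.01, 3.14, 3.14, 3.14].

INTERFACE

Orientations are given as a rotation vector (axis times angle).
In Python, from station import ctrl gives the robot as it stands.
- The arm moves only by the shell command python3 -m jog 'ROWS' [FORCE]. ROWS is JSON, a list of rows, each a list of 7 numbers: the opening, from -1 (shut) to 1 (fully open), then the shift along the tool's x, y, z in units of 100 cm (1.0 is 100 cm), then the turn, a rotation vector about the tool's x, y, z in units of 2 pi rad (1.0 is 2 pi rad). In form: [[jaw, dx, dy, dz, ax, ay, az], ...]. A call has 1 to 8 rows; each row is the pose to reach, as a shift and turn from the pose commanded when the call began, along the tool's axes at that moment, turning the shorter way round; what a row does not reach only later rows make up. A row lasts 1/10 s, in which the tool goes at most 50 mm and 8.59 degrees, less where a joint would pass 70% of its speed; a pose out of reach is approached as far as the arm can. A call with a number of a shift or a turn outside -1 to 1 is refused whole. A call with a gripper value outside its range is refused whole. The fingers move at their own pace and stop on an object; FORCE is the grip in N (left out, the last holds). Time passes only in rows, so rows that repeat a pose let the fingers close. It gives the time, the measured TCP pose, the force, the opening and the grip force at its end, in the units of the state.
- ctrl.get_obs(): the state, without advancing time (a new reading comes with each control period).
- ctrl.get_image(name): name is "scene" or "top"; returns a dict with "img" (400x640x3 uint8, red, green, blue), "fovy" (degrees; the focal length in pixels is half the picture's height over the tangent of half this angle, whatever the lens; pixels are square), "cx", "cy" (the principal point, pixels), "R" (3x3) and "t" (3): a world point X has camera coordinates R X + t. Camera axes: x right, y down, z forward; pixel columns grow to the right and rows downward; lengths in m; the calibration is good to about 2 mm. A picture is of the moment at which its call begins. There is no depth.
- ctrl.hand_in(): hands the job in; it is judged then, once.
The state is a dict: "time_s": time; "joint_positions": joint angles; "qvel": joint speeds; "joint_efforts": joint torques, N m; "tcp_pos": TCP position; "orientation": TCP orientation; "wrist_force": force on the tool from outside, world axes, zero at the start; "ft_torque": the same for the moment, N m; "width": finger opening in m; "grip_force": force on a finger pad.
Only numpy, scipy, OpenCV 4.12 (cv2) and the standard library are available. Lean on these libraries where they do the work, as an engineer would, in place of code of your own. Each camera call takes 0.05 s, during which the arm holds its last target. There are 200 camera calls.

## Working session

There is one attempt and no reset: what is moved stays moved. The work goes in short steps, Python scripts to look and compute and a shell command to move; the robot and the scene stay as the last step left them, time stands still between calls to the robot, and variables do not carry over. Pictures are saved under pics/ and viewed, at most 10 in all, crops included, and the job is handed in when it is done.

```bash
ls; mkdir -p pics; python3 - <<'E'
from station import ctrl
import cv2
for n in("scene","top"):
    d=ctrl.get_image(n); cv2.imwrite(f"pics/{n}0.png",d["img"][:,:,::-1]); print(n,d["fovy"],d["cx"],d["cy"],d["R"],d["t"])
print(ctrl.get_obs())
E
```

```text
pics
scene 45.141445784763974 321.1741685281238 201.93097710569597 [[ 0.78310944 -0.62170142  0.01506512]
 [-0.48185309 -0.62191142 -0.61728745]
 [ 0.39313765  0.47614445 -0.78659345]] [-0.46239068  0.39933586  1.50751215]
top 54.59891254072817 320.17386126814847 201.1795649958004 [[-0.04028038 -0.99917641 -0.00489726]
 [-0.97403322  0.04035868 -0.22277897]
 [ 0.22279314 -0.00420353 -0.97485668]] [0.03449327 0.62993655 1.36292083]
{'time_s': 0.1, 'joint_positions': array([-1.17702038e+00,  4.23800140e-01,  1.63057900e+00, -8.72632194e-06,
        1.08861633e+00, -1.89703393e-02]), 'qvel': array([-1.14620906e-03, -8.48791315e-04, -2.73479494e-03,  7.19261595e-05,
       -1.28929131e-03, -2.33726680e-03]), 'joint_efforts': array([-9.81378980e-04, -5.58426332e+01, -2.82444334e+01, -8.29403643e-05,
        3.07449693e-03,  2.68812607e-05]), 'tcp_pos': array([ 0.25057118, -0.57208457,  0.25561469]), 'orientation': array([-3.07358081e+00, -6.43472121e-01,  4.22277112e-04]), 'wrist_force': array([0.18023706, 0.10674168, 0.23306061]), 'ft_torque': array([-0.02997823, -0.01983749, -0.02448448]), 'grip_force': 0.0, 'width': 0.08505192565179026}
```

View pics/scene0.png

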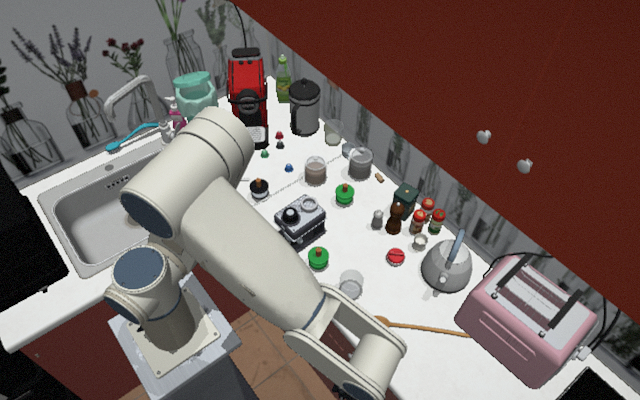

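View pics/top0.png

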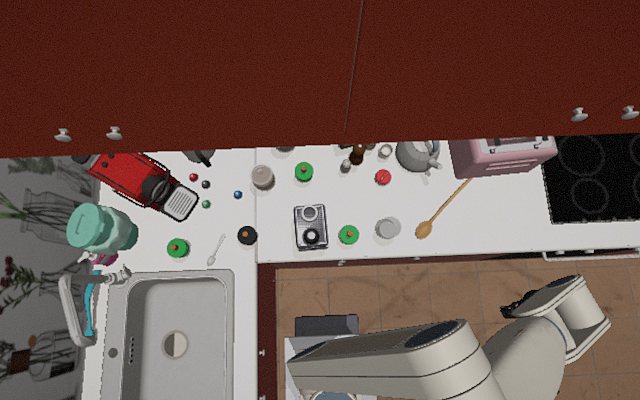

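The dial and grinder are at about (291,214) in scene and (311,236) in top. There are four hopper candidates in top: green lids at (304,172), (348,234) and (177,247), and one black lid at (247,235), which is (259,188) in scene. The black one fits the description. I'll confirm it in an enlarged crop.

```bash
python3 - <<'E'
import cv2,numpy as np
a=cv2.imread("pics/top0.png")[160:280,210:400]; b=cv2.imread("pics/scene0.png")[165:265,235:395]
a=cv2.resize(a,(760,480),interpolation=cv2.INTER_CUBIC)[:, :]; b=cv2.resize(b,(640,400),interpolation=cv2.INTER_CUBIC)
c=np.zeros((600,800,3),np.uint8); 
a=cv2.resize(a,(475,300)); b=cv2.resize(b,(480,300)); c[:300,:475]=a; c[300:,:480]=b
cv2.imwrite("pics/crop1.png",c[:,:480])
E
```

```text
(no output)
```

View pics/crop1.png

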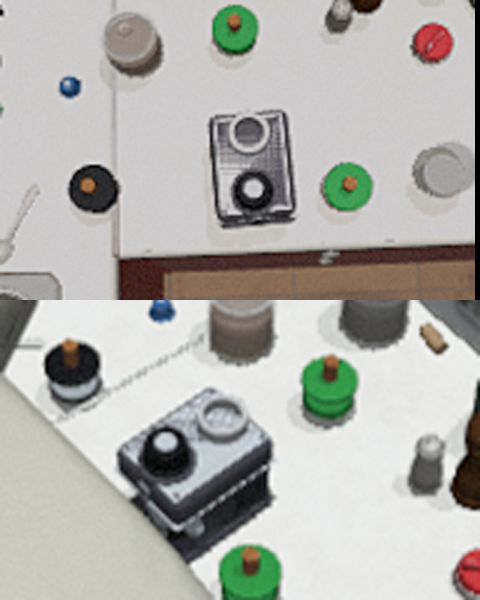

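The crop shows the black-lidded clear hopper with its wooden knob (top about (246,234), scene about (258,181)). The dial has a light cap at top (311,235), with the steel ring behind it at (310,213).

```bash
cat > h.py <<'E'
import cv2,numpy as np
from station import ctrl
def ray(d,u,v,z):
    f=d["img"].shape[0]/2/np.tan(np.radians(d["fovy"])/2)
    R=np.array(d["R"]);t=np.array(d["t"]);c=-R.T@t
    r=R.T@np.array([(u-d["cx"])/f,(v-d["cy"])/f,1]); return c+r*(z-c[2])/r[2]
def px(d,X):
    f=d["img"].shape[0]/2/np.tan(np.radians(d["fovy"])/2); p=np.array(d["R"])@X+d["t"]
    return p[:2]/p[2]*f+[d["cx"],d["cy"]]
def blobs(m,off,amin=8):
    n,l,s,c=cv2.connectedComponentsWithStats(m.astype(np.uint8))
    return [(c[i]+off,s[i]) for i in range(1,n) if s[i][4]>=amin]
E
python3 - <<'E'
from h import *
for n,win,wk in(("top",(290,345,200,255),(235,260,222,248)),("scene",(270,335,185,255),(245,275,170,205))):
    d=ctrl.get_image(n); im=d["img"].astype(int)
    g=im.mean(2)
    x0,x1,y0,y1=win; s=g[y0:y1,x0:x1]
    print(n,"dark"); 
    for c,b in blobs(s<45,(x0,y0),40): print(c.round(1),b, ray(d,*c,.16).round(4))
    print("light")
    for c,b in blobs(s>150,(x0,y0),10): print(c.round(1),b,ray(d,*c,.17).round(4),ray(d,*c,.152).round(4))
    x0,x1,y0,y1=wk; s=im[y0:y1,x0:x1]
    print("knob")
    for c,b in blobs((s[...,0]-s[...,2]>40),(x0,y0),5): print(c.round(1),b,ray(d,*c,.09).round(4),ray(d,*c,.1).round(4))
    print("lid")
    for c,b in blobs((s.mean(2)<60),(x0,y0),20): print(c.round(1),b,ray(d,*c,.066).round(4))
    big=cv2.resize(d["img"][win[2]:win[3],win[0]:win[1]],None,fx=7,fy=7,interpolation=cv2.INTER_NEAREST)[...,::-1]; cv2.imwrite(f"pics/g_{n}.png",big)
E
cd pics; python3 -c "
import cv2,numpy as np
a=cv2.imread('g_top.png');b=cv2.imread('g_scene.png');c=np.zeros((500,800,3),np.uint8);a=a[:500,:400];b=b[:500,:400];c[:a.shape[0],:a.shape[1]]=a;c[:b.shape[0],400:400+b.shape[1]]=b;cv2.imwrite('g.png',c)"
```

```text
top dark
[311.1 236.9] [ 14  29  15  15 112] [0.4874 0.0449 0.16  ]
light
[320.9 225. ] [   0    0   55   55 1632] [0.5254 0.0099 0.17  ] [0.5284 0.0098 0.152 ]
[301.1 230.1] [  6  10  16  36 187] [0.5105 0.0776 0.17  ] [0.5133 0.0785 0.152 ]
[323.6 233.9] [29 20  8 25 49] [0.4945 0.0023 0.17  ] [0.497  0.0021 0.152 ]
[311. 235.] [18 32  7  7 41] [0.4926 0.0448 0.17  ] [0.4951 0.0452 0.152 ]
knob
[244.6 233.6] [ 7  9  6  6 30] [0.5184 0.2843 0.09  ] [0.5169 0.2823 0.1   ]
lid
[247.2 235.3] [  3   4  19  19 252] [0.5155 0.2795 0.066 ]
scene dark
[289.9 217.2] [ 12  23  16  16 151] [0.48   0.0304 0.16  ]
[304.8 228.7] [ 15  30  40  24 120] [ 0.4908 -0.0361  0.16  ]
[313.3 232.7] [ 32  37  22  22 175] [ 0.5029 -0.0655  0.16  ]
[295.3 244.8] [21 57 10  7 45] [ 0.4296 -0.0672  0.16  ]
light
[302.1 214.9] [   0    0   65   70 2958] [0.5132 0.0073 0.17  ] [0.521  0.0181 0.152 ]
[289.8 211.6] [17 24  7  6 32] [0.4893 0.0429 0.17  ] [0.4968 0.0542 0.152 ]
knob
[257.9 181.3] [10  8  6  9 32] [0.5121 0.2778 0.09  ] [0.5081 0.2701 0.1   ]
lid
[258.5 186.4] [  5  10  18  14 186] [0.5098 0.2743 0.066 ]
```

View pics/g.png

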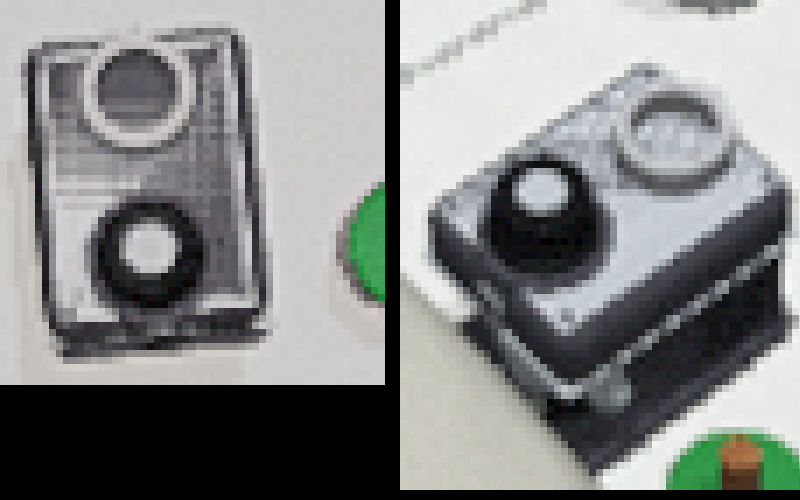

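```bash
cat >> h.py <<'E'
from scipy.spatial.transform import Rotation as Ro
def plan(X,yaw=None):
    o=ctrl.get_obs(); R=Ro.from_rotvec(o["orientation"]); M=R.as_matrix()
    d=M.T@(np.array(X)-o["tcp_pos"]); print("shift",d.round(4), end=" ")
    if yaw is not None:
        T=Ro.from_matrix(np.array([[np.cos(yaw),np.sin(yaw),0],[np.sin(yaw),-np.cos(yaw),0],[0,0,-1]]))
        print("turn",((R.inv()*T).as_rotvec()/2/np.pi).round(4),end="")
    print()
def st():
    o=ctrl.get_obs(); M=Ro.from_rotvec(o["orientation"]).as_matrix()
    print("t%.2f tcp"%o["time_s"],o["tcp_pos"].round(4),"yaw %.2f tilt %.4f"%(np.degrees(np.arctan2(M[1,0],M[0,0])),np.arccos(min(1,-M[2,2]))),"F",o["wrist_force"].round(2),"T",o["ft_torque"].round(3),"j6 %.3f w %.4f g %.1f"%(o["joint_positions"][5],o["width"],o["grip_force"]))
    return o
E
python3 - <<'E'
from h import *
d=ctrl.get_image("top");print(ray(d,309.1,212.5,.152));e=ctrl.get_image("scene");print(ray(e,309,203.7,.152))
plan([.491,.044,.256],1.36)
E
```

```text
[0.57373585 0.04904038 0.152     ]
[0.56787164 0.04161513 0.152     ]
shift [ 4.674e-01 -4.682e-01  3.000e-04] turn [-1.000e-04 -0.000e+00 -1.508e-01]
```

```bash
python3 -m jog '[[0.42,0.467,-0.468,0,0,0,-0.151],[0.42,0.467,-0.468,0,0,0,-0.151],[0.42,0.467,-0.468,0,0,0,-0.151],[0.42,0.467,-0.468,0,0,0,-0.151],[0.42,0.467,-0.468,0,0,0,-0.151],[0.42,0.467,-0.468,0,0,0,-0.151],[0.42,0.467,-0.468,0,0,0,-0.151],[0.42,0.467,-0.468,0,0,0,-0.151]]' 40
python3 -c "
from h import *
st();plan([.491,.044,.256],1.36)"
```

```text
time_s: 1.1
tcp_pos: [0.3963, -0.198, 0.2566]
orientation: [2.44, 1.978, 0.001]
wrist_force: [1.3, 0.5, 0.4]
width: 0.0606
grip_force: 0.0
t1.10 tcp [ 0.3963 -0.198   0.2566] yaw 78.07 tilt 0.0008 F [1.33 0.47 0.38] T [-0.079 -0.011 -0.035] j6 -0.282 w 0.0606 g 0.0
shift [0.2563 0.0426 0.0006] turn [0.0001 0.     0.0004]
```

```bash
python3 -m jog '[[0.42,0.256,0.043,0,0,0,0],[0.42,0.256,0.043,0,0,0,0],[0.42,0.256,0.043,0,0,0,0],[0.42,0.256,0.043,0,0,0,0],[0.42,0.256,0.043,0,0,0,0],[0.42,0.256,0.043,0,0,0,0],[0.42,0.256,0.043,0,0,0,0]]' >/dev/null
python3 - <<'E'
from h import *
st();plan([.491,.044,.164],1.36)
a=ctrl.get_image("top")["img"][170:270,240:380];b=ctrl.get_image("scene")["img"][150:250,230:370]
cv2.imwrite("pics/c2.png",cv2.resize(np.vstack([a,b]),None,fx=3,fy=3,interpolation=cv2.INTER_CUBIC)[...,::-1])
E
```

```text
t1.80 tcp [0.4915 0.0431 0.2562] yaw 78.20 tilt 0.0001 F [ 0.05 -0.3  -0.46] T [0.016 0.045 0.007] j6 0.269 w 0.0604 g 0.0
shift [ 0.0008 -0.0007  0.0922] turn [-0.      0.      0.0008]
```

View pics/c2.png

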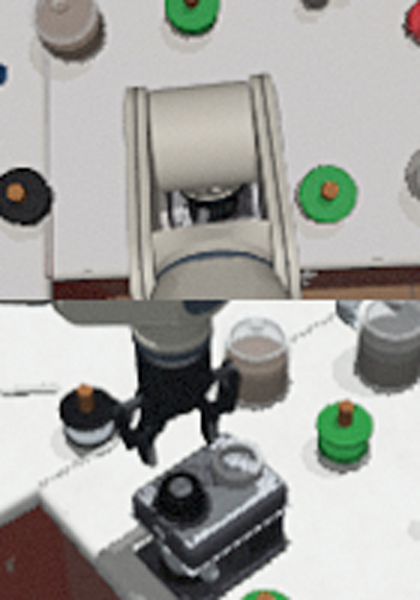

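The hand is over the dial: the fingertips are at crop (150,460) and (213,440), and straddle the dial at (180,487). I'll lower it now.

```bash
python3 -m jog '[[0.42,0,0,0.04,0,0,0],[0.42,0,0,0.06,0,0,0],[0.42,0,0,0.066,0,0,0],[0.42,0,0,0.07,0,0,0]]' | grep -E "tcp|wrist"
python3 -m jog '[[0.42,0,0,0.01,0,0,0],[0.42,0,0,0.022,0,0,0],[0.42,0,0,0.022,0,0,0]]' | grep -E "tcp|wrist"
python3 -c "
from h import *
st()"
python3 -m jog '[[-0.05,0,0,0,0,0,0],[-0.05,0,0,0,0,0,0],[-0.05,0,0,0,0,0,0],[-0.05,0,0,0,0,0,0]]' 20 | grep -E "tcp|wrist"
python3 -c "
from h import *
st()"
```

```text
tcp_pos: [0.4909, 0.0404, 0.1861]
wrist_force: [0.1, -0.0, 0.7]
tcp_pos: [0.4904, 0.0415, 0.1632]
wrist_force: [-0.1, 0.2, 0.2]
t2.60 tcp [0.4904 0.0415 0.1632] yaw 78.00 tilt 0.0019 F [-0.11  0.18  0.24] T [-0.019  0.024  0.016] j6 0.270 w 0.0607 g 0.0
tcp_pos: [0.4916, 0.0416, 0.1645]
wrist_force: [2.2, -1.9, -4.7]
t3.00 tcp [0.4916 0.0416 0.1645] yaw 78.02 tilt 0.0010 F [ 2.24 -1.89 -4.73] T [-0.343 -0.361 -0.023] j6 0.270 w 0.0473 g 21.9
```

```bash
python3 -m jog '[[0.35,0,0,0,0,0,0],[0.35,0,0,0,0,0,0],[0.35,0.002,0,0,0,0,0],[0.35,0.002,0,0,0,0,0]]' | grep -E "tcp|wrist"
python3 -c "
from h import *
st()"
python3 -m jog '[[0.35,0,0,0,0,0,0]]' | grep -E "tcp|wrist"
python3 -c "
from h import *
st();print(ctrl.get_obs()['joint_positions'])"
python3 -m jog '[[-0.05,0,0,0,0,0,0],[-0.05,0,0,0,0,0,0],[-0.05,0,0,0,0,0,0],[-0.05,0,0,0,0,0,0]]' 40 | grep -E "tcp|wrist"
python3 -c "
from h import *
st()"
```

```text
tcp_pos: [0.4917, 0.0439, 0.1645]
wrist_force: [-0.4, 0.5, 0.4]
t3.40 tcp [0.4917 0.0439 0.1645] yaw 78.02 tilt 0.0002 F [-0.36  0.45  0.39] T [-0.054 -0.036 -0.003] j6 0.274 w 0.0577 g 0.0
tcp_pos: [0.4916, 0.0438, 0.1644]
wrist_force: [0.1, -0.1, -0.2]
t3.50 tcp [0.4916 0.0438 0.1644] yaw 78.02 tilt 0.0001 F [ 0.07 -0.14 -0.23] T [-0.015  0.019  0.024] j6 0.274 w 0.0576 g 0.0
[6.47857182e-02 3.71009956e-01 1.98224179e+00 1.00267019e-04
 7.88382535e-01 2.73729547e-01]
tcp_pos: [0.4921, 0.0437, 0.1647]
wrist_force: [-0.1, -0.4, 5.2]
t3.90 tcp [0.4921 0.0437 0.1647] yaw 78.01 tilt 0.0010 F [-0.05 -0.42  5.18] T [-0.038 -0.056  0.036] j6 0.274 w 0.0474 g 40.8
```

```bash
cat > chk.py <<'E'
import sys,numpy as np
from h import ctrl,Ro
o=ctrl.get_obs();M=Ro.from_rotvec(o["orientation"]).as_matrix()
tz=o["ft_torque"][2]; print("%.2f yaw %.2f Tz %.3f F %s w %.4f g %.0f"%(o["time_s"],np.degrees(np.arctan2(M[1,0],M[0,0])),tz,o["wrist_force"].round(1),o["width"],o["grip_force"]))
sys.exit(abs(tz)>float(sys.argv[1]))
E
C="python3 chk.py 0.32"; J="python3 -m jog"
$J '[[-0.05,0,0,0,0,0,0.004],[-0.05,0,0,0,0,0,0.004]]' 30 >/dev/null; $C || exit
$J '[[-0.05,0,0,0,0,0,0.004],[-0.05,0,0,0,0,0,0.004]]' >/dev/null; $C || exit
$J '[[-0.05,0,0,0,0,0,0.004],[-0.05,0,0,0,0,0,0.004]]' >/dev/null; $C || exit
$J '[[-0.05,0,0,0,0,0,0.004],[-0.05,0,0,0,0,0,0.004]]' >/dev/null; $C || exit
$J '[[-0.05,0,0,0,0,0,0.004],[-0.05,0,0,0,0,0,0.004]]' >/dev/null; $C || exit
$J '[[-0.05,0,0,0,0,0,0.004],[-0.05,0,0,0,0,0,0.004]]' >/dev/null; $C || exit
$J '[[-0.05,0,0,0,0,0,0.004],[-0.05,0,0,0,0,0,0.004]]' >/dev/null; $C || exit
$J '[[-0.05,0,0,0,0,0,0.004],[-0.05,0,0,0,0,0,0.004]]' >/dev/null; $C
```

```text
4.10 yaw 76.55 Tz 0.198 F [1.2 0.  4.6] w 0.0470 g 41False
```

```bash
sed -i 's/sys.exit(\(.*\))$/sys.exit(int(\1))/' chk.py
C="python3 chk.py 0.32"; J="python3 -m jog"
$J '[[-0.05,0,0,0,0,0,0.004],[-0.05,0,0,0,0,0,0.004]]' 30 >/dev/null; $C || exit
$J '[[-0.05,0,0,0,0,0,0.004],[-0.05,0,0,0,0,0,0.004]]' >/dev/null; $C || exit
$J '[[-0.05,0,0,0,0,0,0.004],[-0.05,0,0,0,0,0,0.004]]' >/dev/null; $C || exit
$J '[[-0.05,0,0,0,0,0,0.004],[-0.05,0,0,0,0,0,0.004]]' >/dev/null; $C || exit
$J '[[-0.05,0,0,0,0,0,0.004],[-0.05,0,0,0,0,0,0.004]]' >/dev/null; $C || exit
$J '[[-0.05,0,0,0,0,0,0.004],[-0.05,0,0,0,0,0,0.004]]' >/dev/null; $C || exit
$J '[[-0.05,0,0,0,0,0,0.004],[-0.05,0,0,0,0,0,0.004]]' >/dev/null; $C || exit
$J '[[-0.05,0,0,0,0,0,0.004],[-0.05,0,0,0,0,0,0.004]]' >/dev/null; $C
```

```text
4.30 yaw 75.11 Tz 0.198 F [-0.3  0.   6.8] w 0.0472 g 41
4.50 yaw 73.67 Tz 0.112 F [-1.   0.7  5.6] w 0.0472 g 41
4.70 yaw 72.22 Tz 0.056 F [0.1 0.2 6. ] w 0.0470 g 41
4.90 yaw 70.77 Tz -0.030 F [-0.6  0.   6.1] w 0.0469 g 41
5.10 yaw 69.33 Tz 0.078 F [-0.6 -0.2  6. ] w 0.0468 g 41
5.30 yaw 67.89 Tz 0.015 F [ 0.3 -0.4  6.5] w 0.0469 g 41
5.50 yaw 66.44 Tz -0.024 F [-0.1  0.   6.8] w 0.0469 g 41
5.70 yaw 64.99 Tz -0.095 F [-0.3  0.2  6.2] w 0.0468 g 41
```

```bash

C="python3 chk.py 0.32"; J="python3 -m jog"
$J '[[-0.05,0,0,0,0,0,0.004],[-0.05,0,0,0,0,0,0.004]]' >/dev/null; $C || exit
$J '[[-0.05,0,0,0,0,0,0.004],[-0.05,0,0,0,0,0,0.004]]' >/dev/null; $C || exit
$J '[[-0.05,0,0,0,0,0,0.004],[-0.05,0,0,0,0,0,0.004]]' >/dev/null; $C || exit
$J '[[-0.05,0,0,0,0,0,0.004],[-0.05,0,0,0,0,0,0.004]]' >/dev/null; $C || exit
$J '[[-0.05,0,0,0,0,0,0.004],[-0.05,0,0,0,0,0,0.004]]' >/dev/null; $C || exit
$J '[[-0.05,0,0,0,0,0,0.004],[-0.05,0,0,0,0,0,0.004]]' >/dev/null; $C || exit
$J '[[-0.05,0,0,0,0,0,0.004],[-0.05,0,0,0,0,0,0.004]]' >/dev/null; $C || exit
$J '[[-0.05,0,0,0,0,0,0.004],[-0.05,0,0,0,0,0,0.004]]' >/dev/null; $C || exit
$J '[[-0.05,0,0,0,0,0,0.004],[-0.05,0,0,0,0,0,0.004]]' >/dev/null; $C || exit
$J '[[-0.05,0,0,0,0,0,0.004],[-0.05,0,0,0,0,0,0.004]]' >/dev/null; $C || exit
$J '[[-0.05,0,0,0,0,0,0.004],[-0.05,0,0,0,0,0,0.004]]' >/dev/null; $C || exit
$J '[[-0.05,0,0,0,0,0,0.004],[-0.05,0,0,0,0,0,0.004]]' >/dev/null; $C
```

```text
5.90 yaw 63.55 Tz -0.114 F [-0.8 -0.7  6.6] w 0.0469 g 41
6.10 yaw 62.11 Tz -0.161 F [-0.4 -0.   6.2] w 0.0466 g 41
6.30 yaw 60.66 Tz -0.129 F [-1.4 -0.3  6.7] w 0.0475 g 41
6.50 yaw 59.21 Tz -0.206 F [-1.3 -0.3  6.3] w 0.0470 g 41
6.70 yaw 57.77 Tz -0.261 F [-1.   0.5  6.5] w 0.0468 g 41
6.90 yaw 56.33 Tz -0.174 F [-0.9 -0.   7. ] w 0.0470 g 41
7.10 yaw 54.93 Tz 0.053 F [-1.   0.7  7.1] w 0.0472 g 41
7.30 yaw 53.51 Tz 0.168 F [-1.1  0.6  7. ] w 0.0475 g 41
7.50 yaw 52.06 Tz 0.214 F [-0.4  0.8  7.5] w 0.0471 g 41
7.70 yaw 50.61 Tz 0.107 F [-0.8  0.4  7.2] w 0.0473 g 41
7.90 yaw 49.17 Tz 0.064 F [-1.3  1.1  7.1] w 0.0469 g 41
8.10 yaw 47.73 Tz 0.078 F [-2.9  2.2  7.5] w 0.0473 g 41
```

```bash

C="python3 chk.py 0.32"; J="python3 -m jog"
$J '[[-0.05,0,0,0,0,0,0.004],[-0.05,0,0,0,0,0,0.008]]' >/dev/null; $C || exit
$J '[[-0.05,0,0,0,0,0,0.004],[-0.05,0,0,0,0,0,0.008]]' >/dev/null; $C || exit
$J '[[-0.05,0,0,0,0,0,0.004],[-0.05,0,0,0,0,0,0.008]]' >/dev/null; $C || exit
$J '[[-0.05,0,0,0,0,0,0.004],[-0.05,0,0,0,0,0,0.008]]' >/dev/null; $C || exit
$J '[[-0.05,0,0,0,0,0,0.004],[-0.05,0,0,0,0,0,0.004]]' >/dev/null; $C || exit
$J '[[-0.05,0,0,0,0,0,0.004],[-0.05,0,0,0,0,0,0.004]]' >/dev/null; $C || exit
$J '[[-0.05,0,0,0,0,0,0.003],[-0.05,0,0,0,0,0,0.003]]' >/dev/null; $C || exit
$J '[[-0.05,0,0,0,0,0,0.003],[-0.05,0,0,0,0,0,0.003]]' >/dev/null; $C || exit
$J '[[-0.05,0,0,0,0,0,0.003],[-0.05,0,0,0,0,0,0.003]]' >/dev/null; $C || exit
$J '[[-0.05,0,0,0,0,0,0.003],[-0.05,0,0,0,0,0,0.003]]' >/dev/null; $C || exit
$J '[[-0.05,0,0,0,0,0,0.003],[-0.05,0,0,0,0,0,0.003]]' >/dev/null; $C || exit
$J '[[-0.05,0,0,0,0,0,0.003],[-0.05,0,0,0,0,0,0.003]]' >/dev/null; $C
```

```text
8.30 yaw 44.83 Tz 0.066 F [-1.4  2.4  7.8] w 0.0469 g 41
8.50 yaw 41.93 Tz -0.026 F [-1.7  2.4  8.2] w 0.0471 g 41
8.70 yaw 39.04 Tz -0.075 F [-1.6  2.1  8.5] w 0.0468 g 41
8.90 yaw 36.16 Tz -0.145 F [-2.4  2.8  8.4] w 0.0471 g 41
9.10 yaw 34.71 Tz -0.253 F [-2.3  2.5  8.8] w 0.0471 g 41
9.30 yaw 33.30 Tz -0.051 F [-2.5  3.   7.5] w 0.0468 g 41
9.50 yaw 32.26 Tz 0.132 F [-2.  4.  8.] w 0.0469 g 41
9.70 yaw 31.19 Tz 0.190 F [-2.2  3.7  7.4] w 0.0472 g 41
9.90 yaw 30.11 Tz 0.208 F [-2.7  2.8  8.2] w 0.0471 g 41
10.10 yaw 29.02 Tz 0.104 F [-2.5  3.6  8.6] w 0.0468 g 41
10.30 yaw 27.94 Tz 0.126 F [-1.9  3.3  7.8] w 0.0471 g 41
10.50 yaw 26.86 Tz 0.107 F [-2.7  3.7  8.2] w 0.0472 g 41
```

```bash

C="python3 chk.py 0.32"; J="python3 -m jog"
$J '[[-0.05,0,0,0,0,0,0.004],[-0.05,0,0,0,0,0,0.008]]' >/dev/null; $C || exit
$J '[[-0.05,0,0,0,0,0,0.004],[-0.05,0,0,0,0,0,0.008]]' >/dev/null; $C || exit
$J '[[-0.05,0,0,0,0,0,0.004],[-0.05,0,0,0,0,0,0.008]]' >/dev/null; $C || exit
$J '[[-0.05,0,0,0,0,0,0.004],[-0.05,0,0,0,0,0,0.008]]' >/dev/null; $C || exit
$J '[[-0.05,0,0,0,0,0,0.004],[-0.05,0,0,0,0,0,0.006]]' >/dev/null; $C || exit
$J '[[-0.05,0,0,0,0,0,0.003],[-0.05,0,0,0,0,0,0.003]]' >/dev/null; $C || exit
$J '[[-0.05,0,0,0,0,0,0.003],[-0.05,0,0,0,0,0,0.003]]' >/dev/null; $C || exit
$J '[[-0.05,0,0,0,0,0,0.002],[-0.05,0,0,0,0,0,0.002]]' >/dev/null; $C || exit
$J '[[-0.05,0,0,0,0,0,0.002],[-0.05,0,0,0,0,0,0.002]]' >/dev/null; $C || exit
$J '[[-0.05,0,0,0,0,0,0.002],[-0.05,0,0,0,0,0,0.002]]' >/dev/null; $C || exit
$J '[[-0.05,0,0,0,0,0,0.002],[-0.05,0,0,0,0,0,0.002]]' >/dev/null; $C || exit
$J '[[-0.05,0,0,0,0,0,0.002],[-0.05,0,0,0,0,0,0.002]]' >/dev/null; $C
```

```text
10.70 yaw 23.94 Tz 0.114 F [-1.7  5.   8.2] w 0.0469 g 41
10.90 yaw 21.05 Tz 0.035 F [-3.1  3.7  7.9] w 0.0470 g 41
11.10 yaw 18.16 Tz -0.031 F [-2.5  4.6  8.3] w 0.0469 g 41
11.30 yaw 15.27 Tz -0.123 F [-1.6  4.2  8.8] w 0.0470 g 41
11.50 yaw 13.11 Tz -0.197 F [-2.2  5.   8.4] w 0.0470 g 41
11.70 yaw 12.04 Tz -0.342 F [-2.7  4.8  8.8] w 0.0469 g 41
```

```bash

C="python3 chk.py 0.32"; J="python3 -m jog"
$J '[[-0.05,0,0,0,0,0,0.003],[-0.05,0,0,0,0,0,0.003]]' >/dev/null; $C || exit
$J '[[-0.05,0,0,0,0,0,0.002],[-0.05,0,0,0,0,0,0.002]]' >/dev/null; $C || exit
$J '[[-0.05,0,0,0,0,0,0.002],[-0.05,0,0,0,0,0,0.002]]' >/dev/null; $C || exit
$J '[[-0.05,0,0,0,0,0,0.002],[-0.05,0,0,0,0,0,0.002]]' >/dev/null; $C || exit
$J '[[-0.05,0,0,0,0,0,0.001],[-0.05,0,0,0,0,0,0.002]]' >/dev/null; $C || exit
$J '[[-0.05,0,0,0,0,0,0.001],[-0.05,0,0,0,0,0,0.002]]' >/dev/null; $C || exit
$J '[[-0.05,0,0,0,0,0,0.001],[-0.05,0,0,0,0,0,0.002]]' >/dev/null; $C || exit
$J '[[-0.05,0,0,0,0,0,0.001],[-0.05,0,0,0,0,0,0.002]]' >/dev/null; $C
```

```text
11.90 yaw 10.98 Tz -0.130 F [-3.   6.1  8.8] w 0.0470 g 41
12.10 yaw 10.29 Tz 0.007 F [-3.6  6.4  9.3] w 0.0470 g 41
12.30 yaw 9.59 Tz 0.160 F [-2.2  5.9  8.5] w 0.0471 g 41
12.50 yaw 8.87 Tz 0.232 F [-3.1  6.4  7.9] w 0.0466 g 41
12.70 yaw 8.16 Tz 0.245 F [-2.8  6.7  8.5] w 0.0469 g 41
12.90 yaw 7.44 Tz 0.236 F [-2.6  6.7  8.3] w 0.0469 g 41
13.10 yaw 6.72 Tz 0.244 F [-2.8  6.3  8.7] w 0.0470 g 41
13.30 yaw 6.01 Tz 0.307 F [-2.7  6.8  8.2] w 0.0469 g 41
```

```bash

C="python3 chk.py 0.43"; J="python3 -m jog"
$J '[[-0.05,0,0,0,0,0,0.001],[-0.05,0,0,0,0,0,0.001]]' >/dev/null; $C || exit
$J '[[-0.05,0,0,0,0,0,0.001],[-0.05,0,0,0,0,0,0.001]]' >/dev/null; $C || exit
$J '[[-0.05,0,0,0,0,0,0.001],[-0.05,0,0,0,0,0,0.001]]' >/dev/null; $C || exit
$J '[[-0.05,0,0,0,0,0,0.001],[-0.05,0,0,0,0,0,0.001]]' >/dev/null; $C || exit
$J '[[-0.05,0,0,0,0,0,0.001],[-0.05,0,0,0,0,0,0.001]]' >/dev/null; $C
```

```text
13.50 yaw 5.66 Tz 0.311 F [-2.9  6.4  9.3] w 0.0473 g 41
13.70 yaw 5.31 Tz 0.375 F [-3.9  6.7  9.7] w 0.0473 g 41
13.90 yaw 4.95 Tz 0.379 F [-3.5  6.7  8.5] w 0.0467 g 41
14.10 yaw 4.60 Tz 0.456 F [-2.7  7.8  9.2] w 0.0468 g 41
```

The torque reaches 0.456 Nm and keeps rising without reversing, so this is the stop. Now I'll open anticlockwise and count the clicks.

```bash

C="python3 chk.py 0.48"; J="python3 -m jog"
$J '[[-0.05,0,0,0,0,0,-0.004],[-0.05,0,0,0,0,0,-0.008]]' >/dev/null; $C || exit
$J '[[-0.05,0,0,0,0,0,-0.004],[-0.05,0,0,0,0,0,-0.008]]' >/dev/null; $C || exit
$J '[[-0.05,0,0,0,0,0,-0.004],[-0.05,0,0,0,0,0,-0.008]]' >/dev/null; $C || exit
$J '[[-0.05,0,0,0,0,0,-0.004],[-0.05,0,0,0,0,0,-0.008]]' >/dev/null; $C || exit
$J '[[-0.05,0,0,0,0,0,-0.004],[-0.05,0,0,0,0,0,-0.008]]' >/dev/null; $C || exit
$J '[[-0.05,0,0,0,0,0,-0.004],[-0.05,0,0,0,0,0,-0.008]]' >/dev/null; $C || exit
$J '[[-0.05,0,0,0,0,0,-0.004],[-0.05,0,0,0,0,0,-0.008]]' >/dev/null; $C || exit
$J '[[-0.05,0,0,0,0,0,-0.004],[-0.05,0,0,0,0,0,-0.008]]' >/dev/null; $C || exit
$J '[[-0.05,0,0,0,0,0,-0.004],[-0.05,0,0,0,0,0,-0.008]]' >/dev/null; $C || exit
$J '[[-0.05,0,0,0,0,0,-0.004],[-0.05,0,0,0,0,0,-0.008]]' >/dev/null; $C || exit
$J '[[-0.05,0,0,0,0,0,-0.004],[-0.05,0,0,0,0,0,-0.008]]' >/dev/null; $C || exit
$J '[[-0.05,0,0,0,0,0,-0.004],[-0.05,0,0,0,0,0,-0.008]]' >/dev/null; $C
```

```text
14.30 yaw 7.50 Tz 0.139 F [-3.2  4.9  9. ] w 0.0470 g 41
14.50 yaw 10.37 Tz -0.056 F [-2.7  5.2  8.6] w 0.0470 g 41
14.70 yaw 13.21 Tz -0.236 F [-3.7  4.9  8.2] w 0.0473 g 41
14.90 yaw 16.10 Tz -0.171 F [-2.2  5.   8.5] w 0.0470 g 41
15.10 yaw 18.98 Tz -0.065 F [-2.9  3.6  8.9] w 0.0472 g 41
15.30 yaw 21.88 Tz -0.054 F [-3.   3.8  8.7] w 0.0470 g 41
15.50 yaw 24.77 Tz 0.072 F [-2.6  3.9  8.3] w 0.0467 g 41
15.70 yaw 27.66 Tz 0.084 F [-3.   3.2  9. ] w 0.0469 g 41
15.90 yaw 30.55 Tz 0.166 F [-1.5  2.8  8.7] w 0.0469 g 41
16.10 yaw 33.41 Tz -0.163 F [-2.5  2.3  7.6] w 0.0473 g 41
16.30 yaw 36.26 Tz -0.248 F [-1.6  1.9  7.7] w 0.0469 g 41
16.50 yaw 39.15 Tz -0.107 F [-2.   2.9  7.8] w 0.0476 g 41
```

```bash

C="python3 chk.py 0.48"; J="python3 -m jog"
$J '[[-0.05,0,0,0,0,0,-0.004],[-0.05,0,0,0,0,0,-0.008]]' >/dev/null; $C || exit
$J '[[-0.05,0,0,0,0,0,-0.004],[-0.05,0,0,0,0,0,-0.008]]' >/dev/null; $C || exit
$J '[[-0.05,0,0,0,0,0,-0.004],[-0.05,0,0,0,0,0,-0.008]]' >/dev/null; $C || exit
$J '[[-0.05,0,0,0,0,0,-0.004],[-0.05,0,0,0,0,0,-0.008]]' >/dev/null; $C || exit
$J '[[-0.05,0,0,0,0,0,-0.004],[-0.05,0,0,0,0,0,-0.008]]' >/dev/null; $C || exit
$J '[[-0.05,0,0,0,0,0,-0.004],[-0.05,0,0,0,0,0,-0.008]]' >/dev/null; $C || exit
$J '[[-0.05,0,0,0,0,0,-0.004],[-0.05,0,0,0,0,0,-0.008]]' >/dev/null; $C || exit
$J '[[-0.05,0,0,0,0,0,-0.004],[-0.05,0,0,0,0,0,-0.008]]' >/dev/null; $C || exit
$J '[[-0.05,0,0,0,0,0,-0.004],[-0.05,0,0,0,0,0,-0.008]]' >/dev/null; $C || exit
$J '[[-0.05,0,0,0,0,0,-0.004],[-0.05,0,0,0,0,0,-0.008]]' >/dev/null; $C || exit
$J '[[-0.05,0,0,0,0,0,-0.004],[-0.05,0,0,0,0,0,-0.008]]' >/dev/null; $C || exit
$J '[[-0.05,0,0,0,0,0,-0.004],[-0.05,0,0,0,0,0,-0.008]]' >/dev/null; $C || exit
$J '[[-0.05,0,0,0,0,0,-0.004],[-0.05,0,0,0,0,0,-0.008]]' >/dev/null; $C || exit
$J '[[-0.05,0,0,0,0,0,-0.004],[-0.05,0,0,0,0,0,-0.008]]' >/dev/null; $C || exit
$J '[[-0.05,0,0,0,0,0,-0.004],[-0.05,0,0,0,0,0,-0.008]]' >/dev/null; $C || exit
$J '[[-0.05,0,0,0,0,0,-0.004],[-0.05,0,0,0,0,0,-0.008]]' >/dev/null; $C || exit
$J '[[-0.05,0,0,0,0,0,-0.004],[-0.05,0,0,0,0,0,-0.008]]' >/dev/null; $C || exit
$J '[[-0.05,0,0,0,0,0,-0.004],[-0.05,0,0,0,0,0,-0.008]]' >/dev/null; $C || exit
$J '[[-0.05,0,0,0,0,0,-0.004],[-0.05,0,0,0,0,0,-0.008]]' >/dev/null; $C || exit
$J '[[-0.05,0,0,0,0,0,-0.004],[-0.05,0,0,0,0,0,-0.008]]' >/dev/null; $C || exit
$J '[[-0.05,0,0,0,0,0,-0.004],[-0.05,0,0,0,0,0,-0.008]]' >/dev/null; $C || exit
$J '[[-0.05,0,0,0,0,0,-0.004],[-0.05,0,0,0,0,0,-0.008]]' >/dev/null; $C
```

```text
16.70 yaw 42.04 Tz -0.097 F [-1.7  2.4  7.8] w 0.0466 g 41
16.90 yaw 44.93 Tz -0.031 F [-2.1  1.   6.9] w 0.0470 g 41
17.10 yaw 47.82 Tz 0.058 F [-1.2  0.8  7.6] w 0.0471 g 41
17.30 yaw 50.71 Tz 0.118 F [-1.1  0.8  6.9] w 0.0468 g 41
17.50 yaw 53.60 Tz 0.214 F [-0.9  0.7  7.1] w 0.0468 g 41
17.70 yaw 56.44 Tz -0.262 F [-1.  -0.5  7.5] w 0.0470 g 41
17.90 yaw 59.31 Tz -0.206 F [-0.2 -0.1  6.5] w 0.0469 g 41
18.10 yaw 62.20 Tz -0.158 F [-0.4  0.3  6.5] w 0.0471 g 41
18.30 yaw 65.08 Tz -0.099 F [-1.1 -0.   6.5] w 0.0471 g 41
18.50 yaw 67.98 Tz 0.007 F [-0.   0.8  6.1] w 0.0467 g 41
18.70 yaw 70.86 Tz -0.003 F [-0.5 -0.7  6.3] w 0.0468 g 41
18.90 yaw 73.75 Tz 0.081 F [1.1 0.1 4.9] w 0.0472 g 41
19.10 yaw 76.65 Tz 0.239 F [ 1.  -0.2  5.8] w 0.0471 g 41
19.30 yaw 79.47 Tz -0.264 F [ 0.9 -0.7  4.9] w 0.0472 g 41
19.50 yaw 82.35 Tz -0.187 F [ 1.8 -1.5  4.7] w 0.0472 g 41
19.70 yaw 85.25 Tz -0.113 F [ 0.9 -1.6  5.3] w 0.0467 g 41
19.90 yaw 88.14 Tz -0.027 F [ 1.6 -0.7  3.9] w 0.0467 g 41
20.10 yaw 91.05 Tz 0.020 F [ 1.5 -0.6  5.4] w 0.0468 g 41
20.30 yaw 93.95 Tz 0.078 F [ 2. -0.  6.] w 0.0476 g 41
20.50 yaw 96.84 Tz 0.076 F [ 3.4 -0.8  4.6] w 0.0471 g 41
20.70 yaw 99.73 Tz 0.103 F [ 4.  -0.8  4.8] w 0.0468 g 41
20.90 yaw 102.56 Tz -0.233 F [ 3.6 -0.9  5.3] w 0.0468 g 41
```

Four clicks so far, at about 32.5, 55, 78 and 101°. One more to go.

```bash

C="python3 chk.py 0.48"; J="python3 -m jog"
$J '[[-0.05,0,0,0,0,0,-0.004],[-0.05,0,0,0,0,0,-0.008]]' >/dev/null; $C || exit
$J '[[-0.05,0,0,0,0,0,-0.004],[-0.05,0,0,0,0,0,-0.008]]' >/dev/null; $C || exit
$J '[[-0.05,0,0,0,0,0,-0.004],[-0.05,0,0,0,0,0,-0.008]]' >/dev/null; $C || exit
$J '[[-0.05,0,0,0,0,0,-0.004],[-0.05,0,0,0,0,0,-0.008]]' >/dev/null; $C || exit
$J '[[-0.05,0,0,0,0,0,-0.004],[-0.05,0,0,0,0,0,-0.008]]' >/dev/null; $C || exit
$J '[[-0.05,0,0,0,0,0,-0.004],[-0.05,0,0,0,0,0,-0.008]]' >/dev/null; $C || exit
$J '[[-0.05,0,0,0,0,0,-0.003],[-0.05,0,0,0,0,0,-0.003]]' >/dev/null; $C || exit
$J '[[-0.05,0,0,0,0,0,-0.003],[-0.05,0,0,0,0,0,-0.003]]' >/dev/null; $C
```

```text
21.10 yaw 105.46 Tz -0.193 F [ 5.6 -0.7  5.2] w 0.0468 g 41
21.30 yaw 108.35 Tz -0.101 F [ 5.9 -0.5  4.4] w 0.0472 g 41
21.50 yaw 111.24 Tz -0.121 F [5.7 0.3 4.9] w 0.0468 g 41
21.70 yaw 114.13 Tz -0.027 F [ 6.  -1.5  3.6] w 0.0473 g 41
21.90 yaw 117.02 Tz 0.065 F [ 6.9 -0.6  4.2] w 0.0474 g 41
22.10 yaw 119.91 Tz 0.122 F [ 6.3 -0.3  4.5] w 0.0467 g 41
22.30 yaw 120.98 Tz 0.290 F [ 6.6 -0.2  4.6] w 0.0468 g 41
22.50 yaw 122.05 Tz 0.148 F [ 4.7 -0.   2.4] w 0.0472 g 41
```

```bash

C="python3 chk.py 0.48"; J="python3 -m jog"
$J '[[-0.05,0,0,0,0,0,-0.002],[-0.05,0,0,0,0,0,-0.002]]' >/dev/null; $C || exit
$J '[[-0.05,0,0,0,0,0,-0.0005],[-0.05,0,0,0,0,0,-0.0005]]' >/dev/null; $C || exit
```

```text
22.70 yaw 122.74 Tz 0.021 F [6.1 0.1 3.1] w 0.0469 g 41
22.90 yaw 122.90 Tz 0.023 F [ 6.5 -0.1  4.1] w 0.0470 g 41
```

```bash
J="python3 -m jog"
$J '[[0.2,0,0,0,0,0,0],[0.36,0,0,0,0,0,0],[0.36,0,0,0,0,0,0],[0.36,0,0,0,0,0,0],[0.36,0,0,0,0,0,0],[0.36,0,0,0,0,0,0]]' >/dev/null; python3 chk.py 9
$J '[[0.36,0,0,-0.03,0,0,0],[0.36,0,0,-0.07,0,0,0],[0.36,0,0,-0.1,0,0,0],[0.36,0,0,-0.1,0,0,0]]' | head -4
python3 - <<'E'
from h import *
st();plan([.516,.2805,.2],2.0)
E
```

```text
23.50 yaw 122.84 Tz -0.006 F [ 0.2 -0.1 -0.1] w 0.0580 g 0
time_s: 23.9
tcp_pos: [0.494, 0.0438, 0.2685]
orientation: [1.5, 2.753, 0.007]
wrist_force: [0.4, -0.3, 0.2]
t23.90 tcp [0.494  0.0438 0.2685] yaw 122.83 tilt 0.0079 F [ 0.36 -0.31  0.18] T [-0.001 -0.002 -0.004] j6 -0.509 w 0.0582 g 0.0
shift [0.1872 0.1463 0.0687] turn [0.0011 0.0005 0.0229]
```

```bash
J="python3 -m jog"
$J '[[0.3,0.187,0.146,0,0,0,0.023],[0.3,0.187,0.146,0,0,0,0.023],[0.3,0.187,0.146,0,0,0,0.023],[0.3,0.187,0.146,0,0,0,0.023],[0.3,0.187,0.146,0,0,0,0.023],[0.3,0.187,0.146,0.06,0,0,0.023],[0.3,0.187,0.146,0.068,0,0,0.023],[0.3,0.187,0.146,0.068,0,0,0.023]]' >/dev/null
python3 - <<'E'
from h import *
st();plan([.516,.2805,.15],2.0)
a=ctrl.get_image("top")["img"][190:270,200:340];d=ctrl.get_image("scene");b=d["img"][140:240,215:355]
cv2.imwrite("pics/c3.png",cv2.resize(np.vstack([a,b]),None,fx=3,fy=3,interpolation=cv2.INTER_CUBIC)[...,::-1])
o=ctrl.get_obs()["tcp_pos"]; print(px(d,o-[0,0,.025]),px(d,np.array([.516,.2805,.099])))
E
```

```text
t24.70 tcp [0.5103 0.2792 0.1923] yaw 114.60 tilt 0.0077 F [-0.   -0.81  0.58] T [-0.075 -0.022 -0.004] j6 0.051 w 0.0554 g 0.0
shift [-0.0011  0.006   0.0422] turn [-0.0012  0.0001  0.    ]
[255.75306709 166.05269818] [258.18320887 178.81144033]
```

View pics/c3.png

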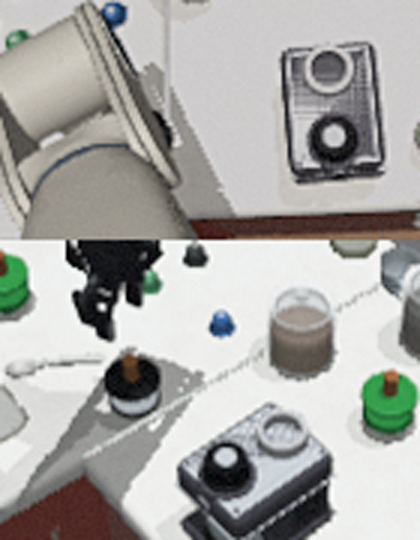

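The knob top is at scene (258,178), which matches my estimate of (258.2,178.8). The gripper is above it.

```bash
J="python3 -m jog"
$J '[[0.3,-0.001,0.006,0,-0.001,0,0],[0.3,-0.001,0.006,0.02,-0.001,0,0],[0.3,-0.001,0.006,0.042,-0.001,0,0],[0.3,-0.001,0.006,0.042,-0.001,0,0]]' >/dev/null
python3 -c "
from h import *
st();plan([.516,.2805,.097],2.0)"
```

```text
t25.20 tcp [0.5185 0.2809 0.1535] yaw 114.51 tilt 0.0046 F [0.47 0.39 0.27] T [-0.034  0.038  0.049] j6 0.049 w 0.0558 g 0.0
shift [ 0.0007 -0.0027  0.0565] turn [ 0.0007  0.     -0.0002]
```

```bash
J="python3 -m jog"
$J '[[0.3,0,-0.001,0,0,0,0],[0.3,0,-0.001,0.02,0,0,0],[0.3,0,-0.001,0.035,0,0,0],[0.3,0,-0.001,0.045,0,0,0],[0.3,0,-0.001,0.052,0,0,0],[0.3,0,-0.001,0.054,0,0,0],[0.3,0,-0.001,0.054,0,0,0]]' >/dev/null
python3 -c "
from h import *
st()"
$J '[[-0.3,0,0,0,0,0,0],[-0.55,0,0,0,0,0,0],[-0.65,0,0,0,0,0,0],[-0.65,0,0,0,0,0,0],[-0.65,0,0,0,0,0,0],[-0.65,0,0,0,0,0,0]]' 30 >/dev/null
python3 -c "
from h import *
st()"
```

```text
t25.90 tcp [0.5182 0.2813 0.1002] yaw 114.55 tilt 0.0060 F [0.15 0.05 0.12] T [-0.003 -0.032 -0.007] j6 0.049 w 0.0552 g 0.0
t26.50 tcp [0.5185 0.2815 0.1009] yaw 114.55 tilt 0.0072 F [-0.71  0.42  5.  ] T [-0.079  0.187 -0.033] j6 0.049 w 0.0186 g 29.5
```

```bash
J="python3 -m jog"
$J '[[-0.65,0,0,-0.01,0,0,0],[-0.65,0,0,-0.04,0,0,0],[-0.65,0,0,-0.08,0,0,0],[-0.65,0,0,-0.12,0,0,0],[-0.65,0,0,-0.16,0,0,0],[-0.65,0,0,-0.18,0,0,0],[-0.65,0,0,-0.185,0,0,0],[-0.65,0,0,-0.185,0,0,0]]' >/dev/null
python3 - <<'E'
from h import *
st()
d=ctrl.get_image("top");e=ctrl.get_image("scene")
def q(a,b,z=.132): return ray(d,a/7+289.5,b/7+199.5,z)
c=[q(30,45),q(240,33),q(52,325),q(268,322)];print(np.round(c,4))
m=(c[0]+c[1]-c[2]-c[3]);print("yaw mid",np.degrees(np.arctan2(m[1],m[0])),"left",np.degrees(np.arctan2(*(c[0]-c[2])[[1,0]])),"right",np.degrees(np.arctan2(*(c[1]-c[3])[[1,0]])))
# ring fits: radial edge search about projected guess, rays landed on rim plane
for dd,g in((d,(.573,.048)),(e,(.570,.042))):
    im=cv2.GaussianBlur(cv2.cvtColor(dd["img"],cv2.COLOR_RGB2GRAY),(0,0),.6).astype(np.float32)
    for it in range(4):
        P={};rs=np.linspace(.012,.04,57)
        th=np.radians(np.arange(0,360,6)); pin=[]
        for t in th:
            uv=np.array([px(dd,np.array([g[0]+r*np.cos(t),g[1]+r*np.sin(t),.152])) for r in rs],np.float32)
            s=cv2.remap(im,uv[None,:,0],uv[None,:,1],cv2.INTER_CUBIC)[0]; gr=np.gradient(s)
            k=(rs>.016)&(rs<.027); i=np.argmax(np.where(k,gr,-99))
            if gr[i]>1: pin.append((g[0]+rs[i]*np.cos(t),g[1]+rs[i]*np.sin(t)))
        p=np.array(pin)
        for _ in range(3):
            A=np.c_[2*p,np.ones(len(p))];x=np.linalg.lstsq(A,(p**2).sum(1),rcond=None)[0];r=np.sqrt(x[2]+x[0]**2+x[1]**2);res=abs(np.hypot(*(p-x[:2]).T)-r); p=p[res<max(.002,1.5*np.median(res))]
        g=x[:2]
    print("inner",x[:2].round(4),"r",r.round(4),len(p),"res",res.mean().round(5))
E
```

```text
t27.30 tcp [0.517  0.2807 0.2857] yaw 114.55 tilt 0.0071 F [-0.01  0.23 -0.37] T [-0.02   0.02  -0.044] j6 0.049 w 0.0187 g 29.7
[[ 0.6036  0.1028  0.132 ]
 [ 0.6054 -0.0033  0.132 ]
 [ 0.462   0.0955  0.132 ]
 [ 0.4591 -0.0109  0.132 ]]
yaw mid 2.963359764478278 left 2.948201019042493 right 2.9780329939107903
inner [0.5746 0.0491] r 0.0204 59 res 0.00059
inner [0.5698 0.0459] r 0.0213 43 res 0.0006
```

```bash
python3 -c "
from h import *
plan([.5733,.0478,.2857],2.0)"
```

```text
shift [-0.2352 -0.0447 -0.0021] turn [ 0.0006  0.     -0.0001]
```

```bash
J="python3 -m jog"
$J '[[-0.65,-0.03,-0.006,0,0,0,0],[-0.65,-0.07,-0.013,0,0,0,0],[-0.65,-0.11,-0.021,-0.001,0,0,0],[-0.65,-0.15,-0.028,-0.001,0,0,0],[-0.65,-0.19,-0.036,-0.002,0,0,0],[-0.65,-0.22,-0.042,-0.002,0,0,0],[-0.65,-0.235,-0.045,-0.002,0,0,0],[-0.65,-0.235,-0.045,-0.002,0,0,0]]' >/dev/null
$J '[[-0.65,0,0,0,0,0,0],[-0.65,0,0,0,0,0,0]]' >/dev/null
python3 - <<'E'
from h import *
st();plan([.5733,.0478,.2857],2.0)
a=ctrl.get_image("top")["img"][170:260,250:370];d=ctrl.get_image("scene");b=d["img"][130:240,255:375]
cv2.imwrite("pics/c4.png",cv2.resize(np.vstack([a,b]),None,fx=3,fy=3,interpolation=cv2.INTER_CUBIC)[...,::-1])
o=ctrl.get_obs()["tcp_pos"]
for h in(.101,.036,.083): print(h,((px(d,o-[0,0,h])-[255,130])*3+[0,270]).round(1))
print(px(d,np.array([.5733,.0478,.152])))
E
```

```text
t28.40 tcp [0.5734 0.0495 0.2864] yaw 114.62 tilt 0.0054 F [ 0.44 -0.15 -0.18] T [ 0.018  0.004 -0.027] j6 -0.367 w 0.0188 g 29.7
shift [-0.0015 -0.0008  0.0007] turn [ 0.0008 -0.0001  0.0001]
0.101 [161.6 465.6]
0.036 [161.3 427.8]
0.083 [161.5 455.4]
[309.15715104 201.79405492]
```

View pics/c4.png

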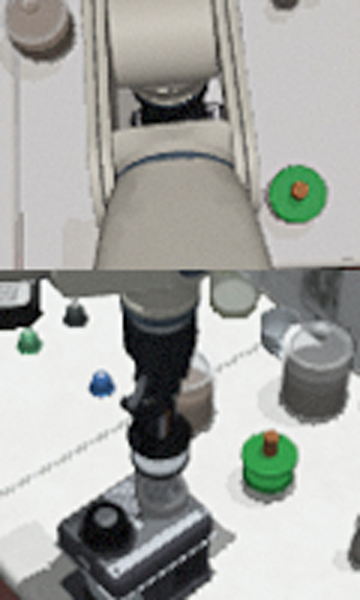

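The hopper hangs upright over the throat, with its lid at about crop (160,430) and its foot just above the ring. I'll lower it with force checks.

```bash
J="python3 -m jog"; cat > chf.py <<'E'
import sys
from h import *
o=st(); sys.exit(int(np.linalg.norm(o["wrist_force"])>9))
E
C="python3 chf.py"
$J '[[-0.65,-0.0015,-0.0008,0,0,0,0],[-0.65,-0.0015,-0.0008,0.015,0,0,0],[-0.65,-0.0015,-0.0008,0.025,0,0,0],[-0.65,-0.0015,-0.0008,0.03,0,0,0],[-0.65,-0.0015,-0.0008,0.03,0,0,0]]' >/dev/null; $C || exit
$J '[[-0.65,0,0,0.002,0,0,0],[-0.65,0,0,0.004,0,0,0]]' >/dev/null; $C || exit
$J '[[-0.65,0,0,0.001,0,0,0],[-0.65,0,0,0.002,0,0,0]]' >/dev/null; $C || exit
$J '[[-0.65,0,0,0.001,0,0,0],[-0.65,0,0,0.002,0,0,0]]' >/dev/null; $C || exit
$J '[[-0.65,0,0,0.001,0,0,0],[-0.65,0,0,0.002,0,0,0]]' >/dev/null; $C || exit
$J '[[-0.65,0,0,0.001,0,0,0],[-0.65,0,0,0.002,0,0,0]]' >/dev/null; $C
```

```text
t29.00 tcp [0.5734 0.0468 0.2562] yaw 114.57 tilt 0.0047 F [ 0.44  0.04 -0.66] T [ 0.012  0.005 -0.014] j6 -0.370 w 0.0185 g 29.7
t29.20 tcp [0.5743 0.0468 0.2534] yaw 114.55 tilt 0.0072 F [-0.45  0.21 -1.75] T [-0.027  0.007  0.005] j6 -0.370 w 0.0185 g 29.7
t29.40 tcp [0.5741 0.0467 0.2512] yaw 114.55 tilt 0.0067 F [-0.64 -0.07 -1.56] T [-0.014  0.019  0.009] j6 -0.370 w 0.0191 g 29.7
t29.60 tcp [0.574  0.0467 0.249 ] yaw 114.55 tilt 0.0064 F [-0.31 -0.62 -1.74] T [-0.071  0.012  0.025] j6 -0.370 w 0.0189 g 29.7
t29.80 tcp [0.574  0.0467 0.2469] yaw 114.55 tilt 0.0063 F [-0.33 -0.33 -2.02] T [ 0.037  0.052 -0.032] j6 -0.370 w 0.0191 g 29.7
t30.00 tcp [0.574  0.0467 0.2449] yaw 114.55 tilt 0.0062 F [-0.75 -0.27 -1.27] T [-0.013 -0.04  -0.021] j6 -0.370 w 0.0190 g 29.7
```

It's inside the throat without contact. I'll continue down until it seats.

```bash
J="python3 -m jog"; C="python3 chf.py"
$J '[[-0.65,0,0,0.001,0,0,0],[-0.65,0,0,0.002,0,0,0]]' >/dev/null; $C || exit
$J '[[-0.65,0,0,0.001,0,0,0],[-0.65,0,0,0.002,0,0,0]]' >/dev/null; $C || exit
$J '[[-0.65,0,0,0.001,0,0,0],[-0.65,0,0,0.002,0,0,0]]' >/dev/null; $C || exit
$J '[[-0.65,0,0,0.001,0,0,0],[-0.65,0,0,0.002,0,0,0]]' >/dev/null; $C || exit
$J '[[-0.65,0,0,0.001,0,0,0],[-0.65,0,0,0.001,0,0,0]]' >/dev/null; $C || exit
$J '[[-0.65,0,0,0.001,0,0,0],[-0.65,0,0,0.001,0,0,0]]' >/dev/null; $C || exit
$J '[[-0.65,0,0,0.001,0,0,0],[-0.65,0,0,0.001,0,0,0]]' >/dev/null; $C || exit
$J '[[-0.65,0,0,0.001,0,0,0],[-0.65,0,0,0.001,0,0,0]]' >/dev/null; $C
```

```text
t30.20 tcp [0.574  0.0467 0.2429] yaw 114.55 tilt 0.0063 F [-0.05  0.81 -2.34] T [-0.029  0.001 -0.061] j6 -0.370 w 0.0191 g 29.7
t30.40 tcp [0.574  0.0468 0.2409] yaw 114.55 tilt 0.0063 F [-0.41  0.28 -0.78] T [0.001 0.013 0.047] j6 -0.370 w 0.0188 g 29.7
t30.60 tcp [0.574  0.0468 0.239 ] yaw 114.55 tilt 0.0063 F [-0.9 -0.3 -2.4] T [ 0.02   0.006 -0.022] j6 -0.370 w 0.0186 g 29.7
t30.80 tcp [0.574  0.0468 0.2369] yaw 114.55 tilt 0.0063 F [-0.02 -0.69 -0.88] T [-0.02  -0.002  0.005] j6 -0.370 w 0.0189 g 29.7
t31.00 tcp [0.5739 0.0468 0.2358] yaw 114.55 tilt 0.0060 F [-0.08  1.19 -2.03] T [0.032 0.002 0.076] j6 -0.370 w 0.0189 g 29.7
t31.20 tcp [0.5742 0.0468 0.2356] yaw 114.55 tilt 0.0069 F [-1.97 -0.81  2.53] T [-0.05   0.248 -0.043] j6 -0.370 w 0.0192 g 30.1
t31.40 tcp [0.5744 0.0468 0.2355] yaw 114.55 tilt 0.0075 F [-3.43  0.63 10.09] T [-0.007  0.754  0.013] j6 -0.370 w 0.0184 g 30.9
```

It seated at 0.2355, as predicted, with 10 N. I'll release it and rise.

```bash
J="python3 -m jog"
$J '[[-0.65,0,0,-0.001,0,0,0],[-0.4,0,0,-0.001,0,0,0],[0,0,0,-0.001,0,0,0],[0.3,0,0,-0.001,0,0,0],[0.3,0,0,-0.001,0,0,0],[0.3,0,0,-0.03,0,0,0],[0.3,0,0,-0.07,0,0,0],[0.3,0,0,-0.09,0,0,0]]' | head -2
$J '[[0.3,0.05,-0.02,0,0,0,0],[0.3,0.1,-0.02,0,0,0,0],[0.3,0.15,-0.02,0,0,0,0],[0.3,0.2,-0.02,0,0,0,0],[0.3,0.24,-0.02,0,0,0,0],[0.3,0.24,-0.02,0,0,0,0]]' >/dev/null
python3 - <<'E'
from h import *
st()
t=ctrl.get_image("top");d=ctrl.get_image("scene");a=t["img"][170:270,240:380];b=d["img"][150:250,240:380]
cv2.imwrite("pics/c5.png",cv2.resize(np.vstack([a,b]),None,fx=3,fy=3,interpolation=cv2.INTER_CUBIC)[...,::-1])
for dd,n in((t,"top"),(d,"scene")):
    for z in(.152+.081,.152+.048): print(n,z,px(dd,np.array([.5733,.0478,z])))
    im=dd["img"].astype(int)
    for c,s in blobs(im[...,0]-im[...,2]>40,(0,0),5):
        if abs(c-px(dd,np.array([.5733,.0478,.225]))).max()<8: print("knob",c,s,ray(dd,*c,.23).round(4))
E
```

```text
time_s: 32.2
tcp_pos: [0.5746, 0.0466, 0.327]
t32.80 tcp [0.4536 0.2604 0.324 ] yaw 114.84 tilt 0.0066 F [ 0.6  -0.64 -0.48] T [-0.03   0.033 -0.026] j6 0.064 w 0.0555 g 0.0
top 0.23299999999999998 [308.6708833  207.78818742]
top 0.2 [309.00487481 209.82311463]
knob [308.48571429 207.77142857] [306 205   6   7  35] [0.574  0.0485 0.23  ]
scene 0.23299999999999998 [309.04362696 186.4879977 ]
scene 0.2 [309.09097006 192.87110292]
knob [308.51219512 189.87804878] [306 186   6  10  41] [0.5647 0.0394 0.23  ]
```

View pics/c5.png

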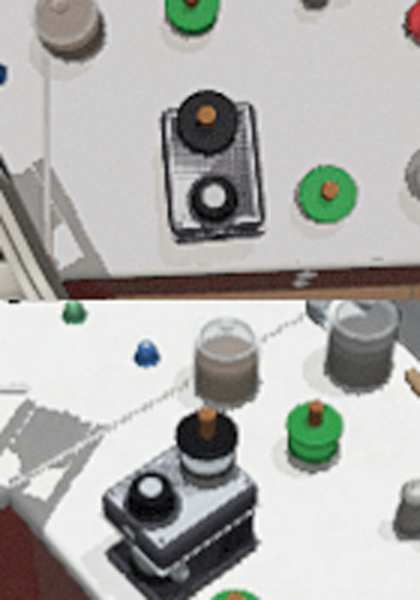

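The hopper stands upright and seated in the throat: the knob is at top (308.5,207.8) against an expected (308.7,207.8). The bystanders are untouched.

```bash
python3 -c "
from station import ctrl
print(ctrl.hand_in())"
```

```text
the job is handed in; nothing more can be done
None
```

I turned the dial clockwise to the burr stop (0.46 Nm) and opened it five clicks; the hopper is pushed home and released in the throat, and the job was handed in at about 33 s with no verdict shown.

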